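# Clip the press's lockout tag onto the snap hook

## Robot

A 7-joint arm with a two-finger parallel gripper is mounted at the origin on a cart in front of the work surface, level with it; the furniture and walls round the work are solid. World frame = base frame: x ahead of the robot, y to its left, z up, the work surface at z = 0. Lengths are in m, angles in rad, forces in N, time in s.
With the tool pointing down it reaches from about 0.4 to 0.85 m from the base axis. Payload 4.5 kg.
Tool frame: the origin (TCP) lies midway between the tips of the shut fingers; the grasp point (between the pads) lies 19 mm behind it; z points along the fingers, y is the line along which they close (so a half turn about z gives the same grasp; the last joint's range is limited). The gripper opens to 88 mm and grips with 3 to 60 N. Pads are 18 mm wide; open, the fingers measure 123 mm over their backs; the gripper's body (75 mm by 187 mm) begins 45 mm behind the grasp point.
Start: joints at [1.343, 0.689, -0.195, 1.565, 0.157, 0.902, -0.215], TCP at [0.162, -0.604, 0.239] pointing down, gripper open.
Joint ranges: [-3.01, 3.01], [-0.46, 2.08], [-1.47, 1.51], [0.13, 2.56], [-1, 4.14], [0.04, 2.09], [-2.66, 2.66]. Speed limits (rad/s): [2.57, 2.57, 3.14, 3.14, 3.14, 3.14, 3.14].

## Interface

Orientations are given as a unit quaternion [x, y, z, w].
In Python, from plant import * gives the robot as it stands.
- The arm moves only by the tool send_rows, never from a script. Its argument "targets" is a list of rows, each a list of 2 entries, a list of its own where there are three numbers: the shift along the tool's x, y, z in units of 0.3 m (1.0 is 0.3 m), then the turn, a rotation vector about the tool's x, y, z in units of pi rad (1.0 is pi rad). A call has 1 to 12 rows; each row is the pose to reach, as a shift and turn from the pose commanded when the call began, along the tool's axes at that moment, turning the shorter way round; what a row does not reach only later rows make up. A row lasts 1/8 s, in which the tool goes at most 62.5 mm and 10.7 degrees, less where a joint would pass 70% of its speed; a pose out of reach is approached as far as the arm can. A call with a number of a shift or a turn outside -1 to 1 is refused whole. A call with a gripper value outside its range is refused whole. "fingers" is the opening, from 0 (shut) to 1 (fully open), set as the call begins (left out, the last holds). The fingers move at their own pace and stop on an object; "newtons" is the grip in N (left out, the last holds). Time passes only in rows, so rows that repeat a pose let the fingers close. It gives the time, the measured TCP pose, the force, the opening and the grip force at its end, in the units of the state.
- get_state(): the state, without advancing time (a new reading comes with each control period).
- snapshot(name): name is "side" or "top" or "wrist"; returns a dict with "img" (480x640x3 uint8, blue, green, red), "fx", "fy", "cx", "cy" (pixels), "k1" (the pictures are not rectified: a ray, as slopes to the right and down, at radius r is drawn at 1 + k1 r^2 times it, then the intrinsics apply), "cam_to_world" (4x4, takes a point from camera to world coordinates); the wrist camera has in their place "T_tool_cam" (4x4, takes a point from camera to tool coordinates, whose origin is the TCP and whose axes are the flange's). Camera axes: x right, y down, z forward; pixel columns grow to the right and rows downward; lengths in m; the calibration is good to about 2 mm. A picture is of the moment at which its call begins: read the wrist's pose just before it. There is no depth.
- finish_job(): hands the job in; it is judged then, once.
The state is a dict: "clock": time; "q": joint angles; "qd": joint speeds; "joint_torque": joint torques, N m; "tool_pos": TCP position; "eef_rot": TCP orientation; "contact_force": force on the tool from outside, world axes, zero at the start; "moment": the same for the moment, N m; "opening": opening from 0.0 (shut) to 1.0 (fully open); "finger_force": force on a finger pad.
Only numpy, scipy, OpenCV 4.12 (cv2) and the standard library are available. Lean on these libraries where they do the work, as an engineer would, in place of code of your own. Each camera call takes 0.05 s, during which the arm holds its last target. There are 200 camera calls.

## Task

The press is out of service: take the orange lockout tag out of the grey rack and clip its steel ring onto the upright snap hook, pushing the ring's bottom bar down through the sprung brass gate until the gate snaps shut above it. Let go so that the tag hangs captive in the hook, and leave the blue tag standing in the rack.

Things in the scene. Friction and masses are not known exactly. Their poses are not given: they have to be found in the camera images.
- orange_tag: Loose lockout tag, 0.12 kg, upright: an orange plate 14 (x) x 40 (y) x 60 (z) mm above a closed ring of 8 mm steel bar in the tag's y-z plane. Origin: middle of the underside of the ring's straight bottom bar, z up. Bar along y, 66 mm long, centre at z = 4; ring 50 mm wide inside, tapering above z = 46; plate z = 62 to 122. Same front and back. Leans up to 3 degrees until gripped.
- orange_tag_bar (a point): Middle of the orange tag's bottom ring bar, 4 mm above the tag's origin.
- orange_tag_grip (a point): Point in the orange plate to grip, 100 mm above the tag's origin. Fingers closing across the tag's x (14 mm thick) have room in the rack and above the hook.
- blue_tag: A second tag of the same make and size with a blue plate, standing in the other rack bay; to be left there. Which bay holds which tag varies.
- tag_rack: Grey fixed rack 42 (x) x 160 (y) x 46 (z) mm, origin at the centre of its underside. A slot along y, 10 mm wide, open above, floor 6 mm up, in two bays centred at y = +38 and -38 mm, holds the tags' ring bars; tag axes are parallel to the rack's. Lift a tag straight up 45 mm or more to free it.
- snap_hook: Fixed upright hook of 10 mm steel bar, 120 mm tall, on a grey foot 96 x 56 x 12 mm. Origin: centre of the foot's underside. It lies in its x-z plane (22 mm thick in y at most). Mouth up: a V between the gate (hinge x = -27, z = 113, tip x = 8, z = 83 mm) and the flared nose (x = 17, z = 86 up to x = 33, z = 108). Free inside from z = 41, the bowl's bottom, up to the gate.
- hook_mouth (a point): Aim point in the hook's V, at x = -3, y = 0, z = 92 mm in its frame (same axes). With tag x parallel to hook x (either way round) lower the ring bar's middle straight down through it, 10 mm aside still enters, until the bar's centre is 55 mm above the hook's origin: the gate is then shut above it. Keep fingertips above 120 mm. Let go: the tag drops 10 mm and leans.
- gate (a joint): Sprung brass gate, a bar 46 mm long, 8 mm thick, sloping down from its hinge to the nose. 0 rad = shut; grows to 0.9 as its tip is pushed down and inwards; springs shut by itself. Pushing a ring bar through takes about 5 N.
Mind the look-alikes: they are no part of the job. What is shaped like the orange_tag but pink or turquoise is not meant.

How it is judged:
On the way:
1. the orange tag's ring bar pushes the gate open (value of joint gate above 0.08 rad and horizontal distance between orange_tag_bar and hook_mouth below 0.04 m).
At the end, for the whole second after the job is handed in: The middle of the orange tag's ring bar is inside the snap hook, below the gate (in the hook's frame x -36 to 30 mm, y within 27 mm, z 36 to 72 mm), the gate is shut (under 0.12 rad), the tag is let go and at rest, and the blue tag still stands in its bay (within 30 mm and 0.25 rad) (x of orange_tag_bar in the frame of snap_hook between -0.036 and 0.03 m and y of orange_tag_bar in the frame of snap_hook between -0.027 and 0.027 m and z of orange_tag_bar in the frame of snap_hook between 0.036 and 0.072 m and value of joint gate below 0.12 rad and linear speed of orange_tag below 0.03 m/s and distance of blue_tag from where it was at the start of the episode below 0.03 m and angle between blue_tag's own z axis and vertical below 0.25 rad); the robot touches nothing.
It fails at once if the blue tag is taken out of its bay (distance of blue_tag from where it was at the start of the episode above 0.04 m).
It also fails if it takes over 35 s, if anything falls off the work surface, if the arm or the gripper's body presses on something with over 40 N, if the wrist force passes 120 N, or if a joint passes its speed limit or range.

## Working session

There is one attempt and no reset: what is moved stays moved. The work goes in short steps, Python scripts to look and compute and a tool call to move; the robot and the scene stay as the last step left them, time stands still between calls to the robot, and variables do not carry over. Pictures are saved under pics/ and viewed, at most 10 in all, crops included, and the job is handed in when it is done.

Besides the shell and the picture viewer there is one more tool, called after "Request:" as name(argument=value, ...) on one line, values as JSON. send_rows: Moves the arm, as the interface text tells. Its arguments: {"type":"object","properties":{"targets":{"type":"array"},"fingers":{"type":"number"},"newtons":{"type":"number"}},"required":["targets"]}

```bash
mkdir -p pics; python3 - <<'E'
from plant import *
import cv2,pickle
s=get_state();print({k:s[k] for k in('clock','tool_pos','eef_rot','opening')})
d={}
for n in('side','top'):
    d[n]=snapshot(n);cv2.imwrite(f'pics/{n}0.png',d[n]['img'])
    print(n,{k:v for k,v in d[n].items() if k!='img'})
pickle.dump(d,open('d0.pkl','wb'))
E
```

```text
{'clock': 0.0, 'tool_pos': array([ 0.16155409, -0.60311249,  0.2379074 ]), 'eef_rot': array([ 9.91438338e-01,  1.30572545e-01, -1.93221432e-04, -8.91727145e-04]), 'opening': 0.9964960104560283}
side {'fx': 437.99024462757507, 'fy': 437.99024462757507, 'cx': 320.73477104471164, 'cy': 248.4305932933474, 'k1': 0.003825496950983063, 'cam_to_world': array([[-0.99819407,  0.04736531, -0.03694767,  0.47123126],
       [ 0.05497254,  0.4722621 , -0.87974231,  0.35436464],
       [-0.02422028, -0.88018466, -0.47401302,  0.47511639],
       [ 0.        ,  0.        ,  0.        ,  1.        ]])}
top {'fx': 597.0415239930406, 'fy': 597.0415239930406, 'cx': 312.8115359083176, 'cy': 227.25191532882383, 'k1': -0.06458539939579021, 'cam_to_world': array([[-0.00308729, -0.99057798,  0.13691503,  0.33523643],
       [-0.99918069, -0.00246933, -0.0403961 , -0.36809972],
       [ 0.04035358, -0.13692757, -0.98975877,  0.94214144],
       [ 0.        ,  0.        ,  0.        ,  1.        ]])}
```

View pics/side0.png

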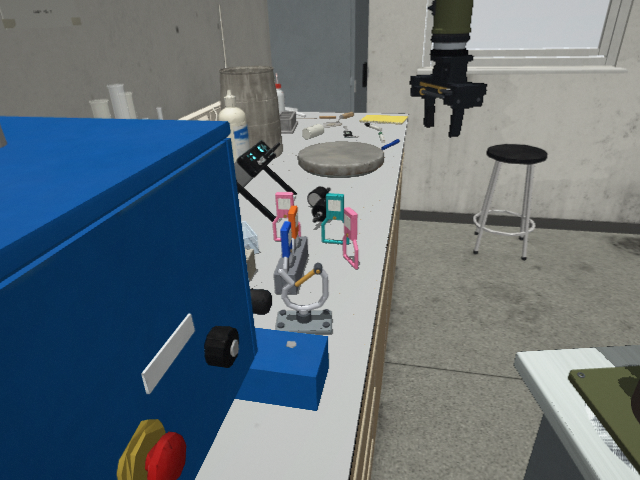

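View pics/top0.png

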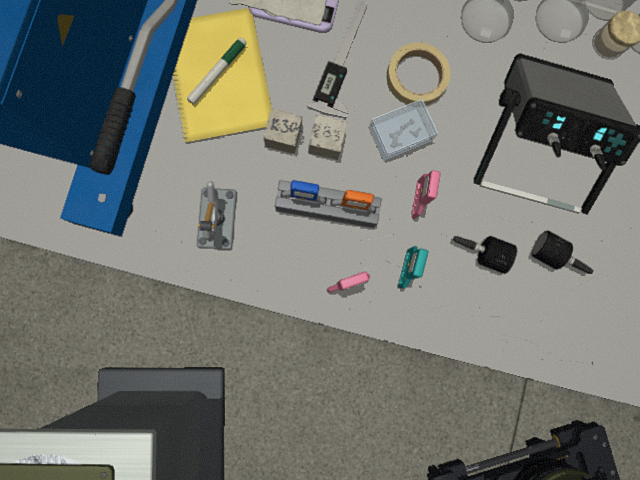

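```bash
python3 - <<'E'
import cv2,pickle
d=pickle.load(open('d0.pkl','rb'))
cv2.imwrite('pics/topc.png',cv2.resize(d['top']['img'][165:265,190:390],None,fx=4,fy=4,interpolation=cv2.INTER_CUBIC))
cv2.imwrite('pics/sidec.png',cv2.resize(d['side']['img'][195:345,260:360],None,fx=4,fy=4,interpolation=cv2.INTER_CUBIC))
E
```

```text
(no output)
```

View pics/topc.png

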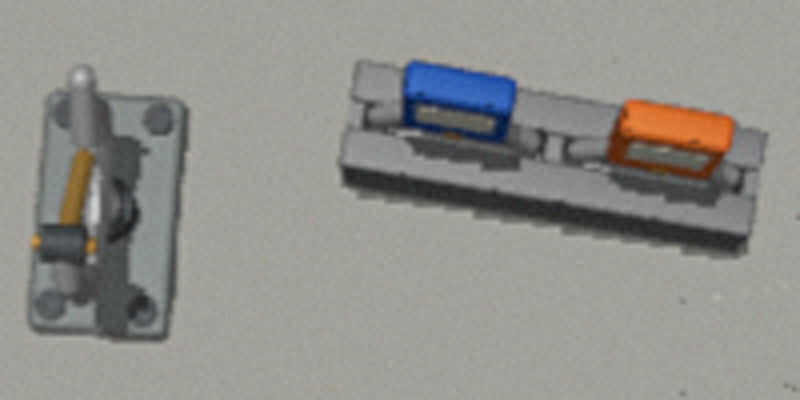

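View pics/sidec.png

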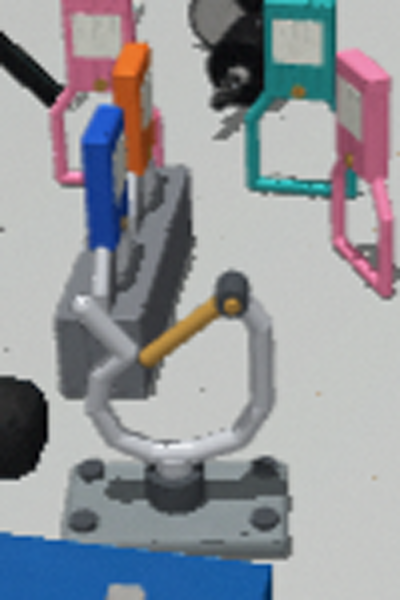

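```bash
cat >h.py <<'E'
import cv2,pickle,numpy as np
def ray(c,uv,T=None):
    T=c['cam_to_world'] if T is None else T
    K=np.array([[c['fx'],0,c['cx']],[0,c['fy'],c['cy']],[0,0,1]])
    p=cv2.undistortPoints(np.array([[uv]],float),K,np.array([c['k1'],0,0,0,0.]))[0,0]
    v=T[:3,:3]@[p[0],p[1],1]; return T[:3,3],v/np.linalg.norm(v)
def tri(rs):
    A=sum(np.eye(3)-np.outer(v,v) for o,v in rs);b=sum((np.eye(3)-np.outer(v,v))@o for o,v in rs)
    x=np.linalg.solve(A,b);return x,[float(np.linalg.norm(np.cross(x-o,v))) for o,v in rs]
def atz(r,z): return r[0]+r[1]*(z-r[0][2])/r[1][2]
E
python3 - <<'E'
from h import *
np.set_printoptions(precision=4,suppress=True)
d=pickle.load(open('d0.pkl','rb'))
t=lambda u,v:ray(d['top'],(190+(u-1.5)/4,165+(v-1.5)/4))
s=lambda u,v:ray(d['side'],(260+(u-1.5)/4,195+(v-1.5)/4))
for n,a,b in(('nose',(82,72),(82,300)),('hinge',(65,243),(232,287)),('orange top',(675,128),(133,47)),('blue top',(460,88),(105,111)),('rack near top corner -x+y',(343,162),(148,325)),('rack +x+y top',(357,62),(58,320))):
    print(n,*tri([t(*a),s(*b)]))
ang=lambda a,b:np.degrees(np.arctan2((b-a)[1],(b-a)[0]))
f=[atz(t(*p),.012) for p in((48,95),(187,100),(170,337),(32,328))]
print('foot top',*f,np.mean(f,0),ang(f[3],f[0]),ang(f[2],f[1]),ang(f[1],f[0])-90)
f=[atz(s(*p),.012) for p in((68,465),(288,463),(288,545),(62,540))]
print('foot side',*f,np.mean(f,0))
r=[atz(t(*p),.046) for p in((357,62),(765,132),(750,232),(343,162))]
print('rack',*r,np.mean(r,0),ang(r[1],r[0])-90,ang(r[2],r[3])-90)
o=[atz(t(*p),.128) for p in((625,100),(733,117),(725,157),(613,140))]
print('orange',np.mean(o,0),ang(o[1],o[0])-90,ang(o[2],o[3])-90)
E
```

```text
nose [ 0.5129 -0.2568  0.1106] [0.0006915642228737892, 0.0006915642228738005]
hinge [ 0.4517 -0.2528  0.1155] [0.0001612709690800893, 0.00016127096908019937]
orange top [ 0.4904 -0.4644  0.133 ] [0.0002514654304255738, 0.0002514654304256771]
blue top [ 0.5037 -0.39    0.1327] [0.0001399663601700741, 0.0001399663601699984]
rack near top corner -x+y [ 0.4911 -0.3475  0.0415] [0.002684329821031054, 0.0026843298210310848]
rack +x+y top [ 0.5316 -0.3528  0.0431] [0.0009178431620121012, 0.0009178431620119652]
foot top [ 0.5255 -0.2304  0.012 ] [ 0.5237 -0.2853  0.012 ] [ 0.4295 -0.28    0.012 ] [ 0.433  -0.2263  0.012 ] [ 0.4779 -0.2555  0.012 ] -2.550137396398285 -3.1846686477542345 -1.884469950223803
foot side [ 0.5258 -0.2801  0.012 ] [ 0.4287 -0.273   0.012 ] [ 0.433  -0.2167  0.012 ] [ 0.5265 -0.2279  0.012 ] [ 0.4785 -0.2494  0.012 ]
rack [ 0.5319 -0.3529  0.046 ] [ 0.5054 -0.5094  0.046 ] [ 0.4666 -0.5029  0.046 ] [ 0.493  -0.3478  0.046 ] [ 0.4992 -0.4283  0.046 ] -9.608729511073378 -9.679563349885242
orange [ 0.4909 -0.4646  0.128 ] -8.772597987221971 -8.481465112365015
```

Request:
send_rows(targets=[[[0.1,-0.01,0],[0,0,-0.04]],[[0.2,-0.03,0],[0,0,-0.08]],[[0.3,-0.04,0],[0,0,-0.12]],[[0.4,-0.05,0],[0,0,-0.16]],[[0.5,-0.07,0],[0,0,-0.2]],[[0.6,-0.08,0],[0,0,-0.24]],[[0.7,-0.1,0],[0,0,-0.28]],[[0.8,-0.11,0],[0,0,-0.32]],[[0.9,-0.13,0],[0,0,-0.363]],[[0.95,-0.14,0],[0,0,-0.363]],[[0.95,-0.14,0],[0,0,-0.363]]], fingers=0.7, newtons=30)

```text
clock: 1.48
tool_pos: [0.4267, -0.4887, 0.2385]
eef_rot: [0.764, 0.645, 0.0, -0.0]
contact_force: [-0.2, -0.8, 0.3]
opening: 0.695
finger_force: 0.0
```

```bash
cat >>h.py <<'E'
from scipy.spatial.transform import Rotation as R
def rel(st,p,yaw):  # tool y axis at world yaw (deg), tool down -> shift/turn units
    r0=R.from_quat(st['eef_rot']);a=np.radians(yaw);y=np.array([np.cos(a),np.sin(a),0]);z=np.array([0,0,-1.])
    r1=R.from_matrix(np.c_[np.cross(y,z),y,z])
    return r0.inv().apply(np.array(p)-st['tool_pos'])/.3,(r0.inv()*r1).as_rotvec()/np.pi
E
python3 - <<'E'
from h import *
from plant import *
np.set_printoptions(precision=4,suppress=True)
d=pickle.load(open('d0.pkl','rb'))
t=lambda u,v:ray(d['top'],(u,v)); s=lambda u,v:ray(d['side'],(u,v))
print('lever end',*tri([t(103,162),s(260,300)]));print('dot',*tri([t(102,198),s(291,344)]))
st=get_state();print(st['clock'],st['tool_pos'],st['eef_rot'],st['contact_force'])
w=snapshot('wrist');cv2.imwrite('pics/w1.png',w['img']);print({k:v for k,v in w.items() if k!='img'})
pickle.dump((st,w),open('w1.pkl','wb'))
print(rel(st,(.491,-.4648,.2),-9.6))
E
```

```text
lever end [ 0.5325 -0.1165  0.1502] [0.0007041963643207097, 0.0007041963643208412]
dot [ 0.4951 -0.0984  0.0897] [3.129474509509516e-05, 3.129474509512609e-05]
1.475 [ 0.4267 -0.4887  0.2385] [ 0.7643  0.6449  0.0001 -0.0003] [-0.2322 -0.7568  0.2631]
{'fx': 372.51615906448063, 'fy': 372.51615906448063, 'cx': 321.80421550767096, 'cy': 229.18751229265519, 'k1': 0.02204773398357484, 'T_tool_cam': array([[ 0.0003, -0.9514, -0.3078,  0.0797],
       [ 1.    ,  0.0005, -0.0004,  0.0006],
       [ 0.0006, -0.3078,  0.9514, -0.1458],
       [ 0.    ,  0.    ,  0.    ,  1.    ]])}
(array([0.1145, 0.1978, 0.1282]), array([-0.0001, -0.0001, -0.0005]))
```

View pics/w1.png

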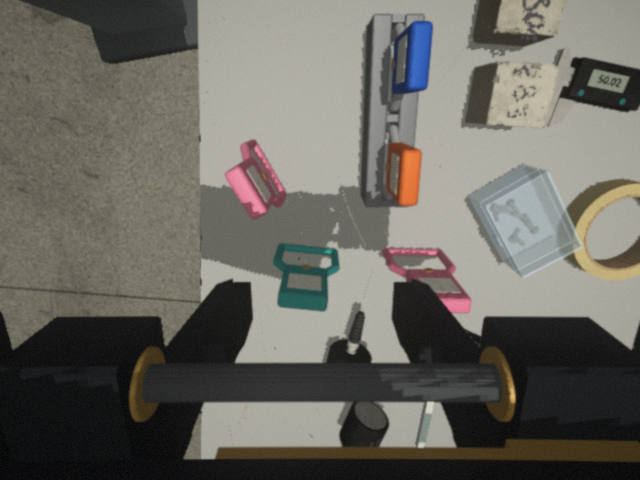

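```bash
python3 - <<'E'
from h import *
np.set_printoptions(precision=4,suppress=True)
st,w=pickle.load(open('w1.pkl','rb'))
d=pickle.load(open('d0.pkl','rb'))
T=np.eye(4);T[:3,:3]=R.from_quat(st['eef_rot']).as_matrix();T[:3,3]=st['tool_pos'];T=T@w['T_tool_cam']
hsv=cv2.cvtColor(w['img'],cv2.COLOR_BGR2HSV)
m=cv2.inRange(hsv,(5,150,60),(18,255,255));m[:130]=0;m[220:]=0
ys,xs=np.nonzero(m);print(xs.min(),xs.max(),ys.min(),ys.max())
v=hsv[...,2];
for y in(150,175,200):print(y,hsv[y,384:425,2],)
for uv in((412,174),(413,174)):
    r=ray(w,uv,T);print(atz(r,.128));print(tri([r,ray(d['top'],(190+673.5/4,165+126.5/4)),ray(d['side'],(260+131.5/4,195+45.5/4))]))
E
```

```text
387 420 144 205
150 [ 80  94 104  99  95  91  92  92  90  92  92  90  96  96  96  95 100 103
 110 129 150 165 178 179 177 176 176 177 174 173 178 178 183 184 183 177
 174 177 176 177 178]
175 [ 97 106  97  91  93  92  99  97  98  92  98 106 132 136 114 102 125 163
 189 205 223 228 231 231 230 231 229 229 227 229 227 226 225 218 203 182
 174 179 176 179 180]
200 [ 67  67  68  65  72  71  74  69  64  66  74  81  83  98 117 154 185 201
 215 222 227 227 227 224 225 226 226 226 222 223 220 213 200 178 171 179
 179 181 178 181 182]
[ 0.4946 -0.4629  0.128 ]
(array([ 0.4913, -0.463 ,  0.1337]), [0.002421003687552785, 0.001848647622806921, 0.0007335904965150457])
[ 0.4953 -0.463   0.128 ]
(array([ 0.4915, -0.463 ,  0.1337]), [0.0027690369087915723, 0.0019869601459648694, 0.0009477713250277009])
```

Request:
send_rows(targets=[[[0.06,0.1,0.1],[0,0,0]],[[0.116,0.203,0.2],[0,0,0]],[[0.116,0.203,0.28],[0,0,0]],[[0.116,0.203,0.28],[0,0,0]],[[0.116,0.203,0.33],[0,0,0]],[[0.116,0.203,0.38],[0,0,0]],[[0.116,0.203,0.43],[0,0,0]],[[0.116,0.203,0.47],[0,0,0]],[[0.116,0.203,0.505],[0,0,0]],[[0.116,0.203,0.505],[0,0,0]]])

```text
clock: 2.78
tool_pos: [0.4916, -0.4649, 0.0862]
eef_rot: [0.764, 0.645, -0.0, -0.001]
contact_force: [-0.4, 0.1, 0.6]
opening: 0.699
finger_force: 0.0
```

Request:
send_rows(targets=[[[0,0,0],[0,0,0]],[[0,0,0],[0,0,0]],[[0,0,0],[0,0,0]],[[0,0,0],[0,0,0]],[[0,0,0],[0,0,0]],[[0,0,0],[0,0,0]],[[0,0,0],[0,0,0]]], fingers=0, newtons=30)

```text
clock: 3.65
tool_pos: [0.4922, -0.4654, 0.0874]
eef_rot: [0.764, 0.645, 0.0, 0.0]
contact_force: [0.6, 0.2, 0.5]
opening: 0.154
finger_force: 30.0
```

Request:
send_rows(targets=[[[0,0,-0.03],[0,0,0]],[[0,0,-0.08],[0,0,0]],[[0,0,-0.14],[0,0,0]],[[0,0,-0.2],[0,0,0]],[[0,0,-0.27],[0,0,0]],[[0,0,-0.34],[0,0,0]],[[0,0,-0.41],[0,0,0]],[[0,0,-0.47],[0,0,0]],[[0,0,-0.51],[0,0,0]],[[0,0,-0.51],[0,0,0]]])

```text
clock: 4.9
tool_pos: [0.4925, -0.4655, 0.2413]
eef_rot: [0.764, 0.645, 0.0, 0.001]
contact_force: [0.3, -0.5, -1.3]
opening: 0.16
finger_force: 30.0
```

```bash
python3 - <<'E'
from h import *
from plant import *
np.set_printoptions(precision=4,suppress=True)
st=get_state();print(st['clock'],st['tool_pos'],st['contact_force'],st['opening'])
a,b=snapshot('side'),snapshot('top')
pickle.dump((a,b),open('d1.pkl','wb'))
x=cv2.resize(a['img'][170:345,250:350],None,fx=3.4,fy=3.4,interpolation=cv2.INTER_CUBIC)
y=cv2.resize(b['img'][130:270,180:390],None,fx=2.1,fy=2.1,interpolation=cv2.INTER_CUBIC)
c=np.zeros((600,800,3),np.uint8);c[:x.shape[0],:x.shape[1]]=x;c[:y.shape[0],345:345+y.shape[1]]=y;cv2.imwrite('pics/c1.png',c)
print(rel(st,(.476,-.2545,st['tool_pos'][2]),-3.2))
E
```

```text
4.9 [ 0.4925 -0.4655  0.2413] [ 0.3219 -0.4706 -1.2771] 0.15967411242505575
(array([ 0.6842, -0.1722, -0.0009]), array([ 0.0005,  0.0003, -0.0359]))
```

View pics/c1.png

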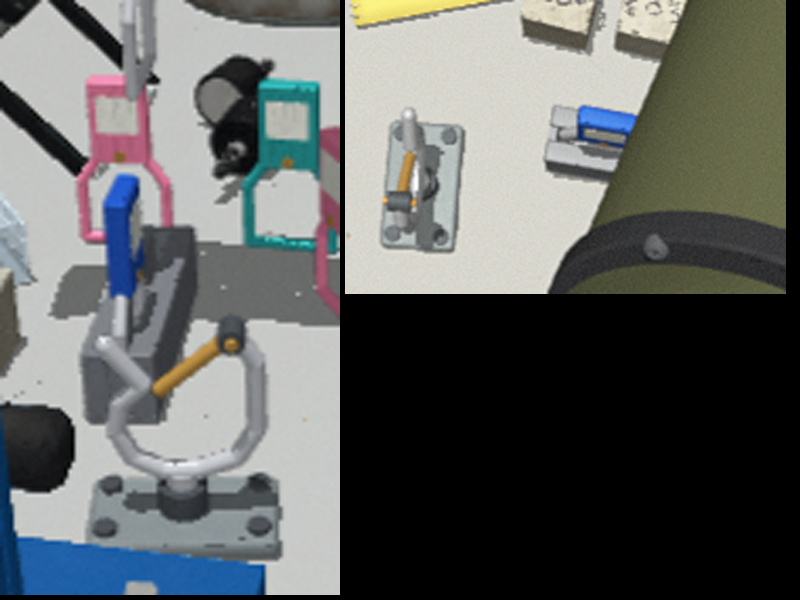

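Request:
send_rows(targets=[[[0.04,-0.01,0],[0,0,-0.002]],[[0.11,-0.03,0],[0,0,-0.005]],[[0.2,-0.05,0],[0,0,-0.01]],[[0.29,-0.07,0],[0,0,-0.015]],[[0.38,-0.1,0],[0,0,-0.02]],[[0.47,-0.12,0],[0,0,-0.025]],[[0.55,-0.14,0],[0,0,-0.03]],[[0.62,-0.16,0],[0,0,-0.034]],[[0.67,-0.17,0],[0,0,-0.036]],[[0.684,-0.172,0],[0,0,-0.036]],[[0.684,-0.172,0],[0,0,-0.036]],[[0.684,-0.172,0],[0,0,-0.036]]])

```text
clock: 6.5
tool_pos: [0.4756, -0.2554, 0.2401]
eef_rot: [0.727, 0.687, -0.0, 0.0]
contact_force: [0.4, -0.2, -2.0]
opening: 0.159
finger_force: 30.0
```

```bash
python3 - <<'E'
from h import *
from plant import *
np.set_printoptions(precision=4,suppress=True)
st=get_state();print(st['clock'],st['tool_pos'],st['contact_force'],st['opening'])
a,w=snapshot('side'),snapshot('wrist')
pickle.dump((st,a,w),open('d2.pkl','wb'))
x=cv2.resize(a['img'][150:345,250:370],None,fx=3,fy=3,interpolation=cv2.INTER_CUBIC)
y=cv2.resize(w['img'],(435,326),interpolation=cv2.INTER_AREA)
c=np.zeros((600,800,3),np.uint8);c[:x.shape[0],:x.shape[1]]=x;c[:y.shape[0],365:800]=y;cv2.imwrite('pics/c2.png',c)
E
```

```text
6.5 [ 0.4756 -0.2554  0.2401] [ 0.3546 -0.1875 -2.04  ] 0.158606214212261
```

View pics/c2.png

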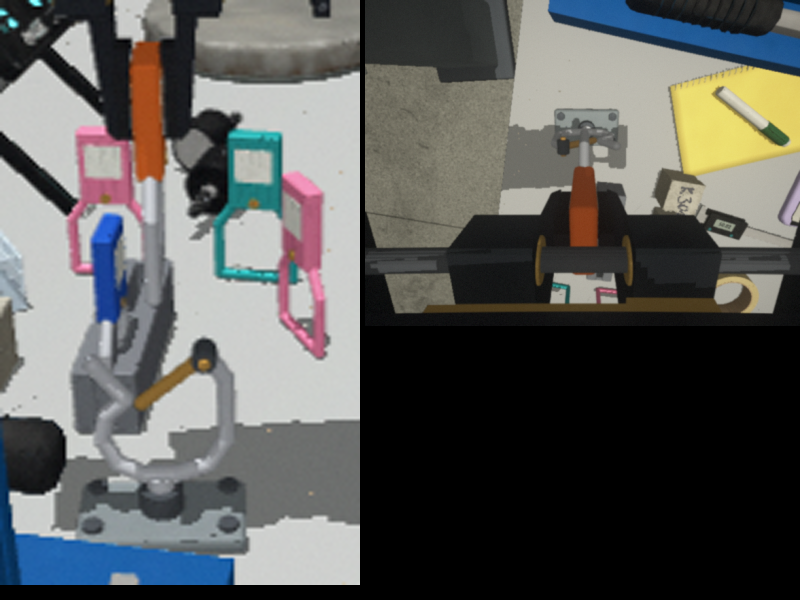

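```bash
python3 - <<'E'
from h import *
st,a,w=pickle.load(open('d2.pkl','rb'))
for n,p,y in(('bar end bottom',(153,302),-.2225),('plate mid top',(148,42),-.2345),('nose',(90,362),-.2568),('hinge',(204,360),-.2515),('gatetip',(140,402),-.2545)):
    o,v=ray(a,(250+(p[0]-1)/3,150+(p[1]-1)/3));print(n,o+v*(y-o[1])/v[1])
E
```

```text
bar end bottom [ 0.4771254  -0.2225      0.16268286]
plate mid top [ 0.47329553 -0.2345      0.2922046 ]
nose [ 0.51310639 -0.2568      0.10913621]
hinge [ 0.45168275 -0.2515      0.11005611]
gatetip [ 0.48742728 -0.2545      0.08343141]
```

Request:
send_rows(targets=[[[0,0,0.04],[0,0,0]],[[0,0,0.09],[0,0,0]],[[0,0,0.13],[0,0,0]],[[0,0,0.16],[0,0,0]],[[0,0,0.19],[0,0,0]],[[0,0,0.21],[0,0,0]],[[0,0,0.23],[0,0,0]],[[0,0,0.25],[0,0,0]]])

```text
clock: 7.6
tool_pos: [0.477, -0.2545, 0.1656]
eef_rot: [0.726, 0.687, 0.001, 0.001]
contact_force: [1.6, 0.5, 3.9]
opening: 0.157
finger_force: 29.9
```

Request:
send_rows(targets=[[[0,0,0.015],[0,0,0]],[[0,0,0.03],[0,0,0]],[[0,0,0.045],[0,0,0]],[[0,0,0.06],[0,0,0]],[[0,0,0.075],[0,0,0]],[[0,0,0.09],[0,0,0]],[[0,0,0.105],[0,0,0]],[[0,0,0.117],[0,0,0]],[[0,0,0.117],[0,0,0]],[[0,0,0.117],[0,0,0]]])

```text
clock: 8.85
tool_pos: [0.4756, -0.2544, 0.1302]
eef_rot: [0.726, 0.687, -0.0, 0.0]
contact_force: [-1.0, 0.6, -1.3]
opening: 0.156
finger_force: 30.0
```

```bash
python3 - <<'E'
from h import *
from plant import *
st=get_state();print(st['clock'],st['tool_pos'],st['contact_force'],st['opening'])
a=snapshot('side')
cv2.imwrite('pics/c3.png',cv2.resize(a['img'][200:345,250:370],None,fx=4,fy=4,interpolation=cv2.INTER_CUBIC))
E
```

```text
8.85 [ 0.47560826 -0.25436627  0.13018399] [-1.00600217  0.58219355 -1.31454086] 0.15615639525610847
```

View pics/c3.png

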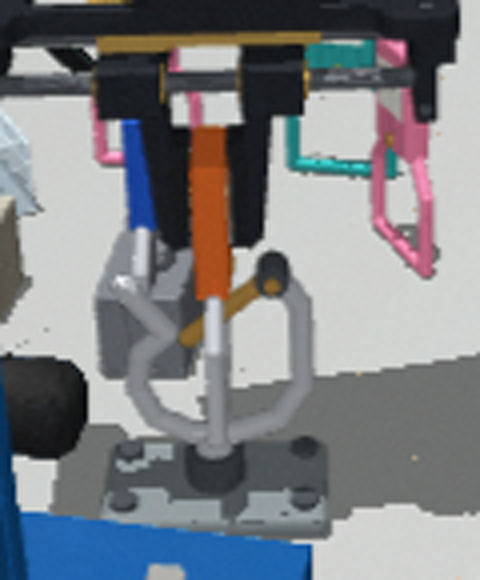

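Request:
send_rows(targets=[[[0,0,0],[0,0,0]],[[0,0,0],[0,0,0]],[[0,0,0],[0,0,0]],[[0,0,0],[0,0,0]],[[0,0,0],[0,0,0]],[[0,0,0],[0,0,0]],[[0,0,0],[0,0,0]],[[0,0,0],[0,0,0]]], fingers=1)

```text
clock: 9.9
tool_pos: [0.4756, -0.2543, 0.1301]
eef_rot: [0.726, 0.687, -0.0, 0.0]
contact_force: [-0.3, 0.3, 0.6]
opening: 0.998
finger_force: 0.0
```

Request:
send_rows(targets=[[[0,0,-0.03],[0,0,0]],[[0,0,-0.08],[0,0,0]],[[0,0,-0.15],[0,0,0]],[[0,0,-0.23],[0,0,0]],[[0,0,-0.31],[0,0,0]],[[0,0,-0.38],[0,0,0]],[[0,0,-0.44],[0,0,0]],[[0,0,-0.47],[0,0,0]],[[0,0,-0.47],[0,0,0]],[[0,0,-0.47],[0,0,0]],[[0,0,-0.47],[0,0,0]],[[0,0,-0.47],[0,0,0]]])

```text
clock: 11.4
tool_pos: [0.4754, -0.2542, 0.2707]
eef_rot: [0.726, 0.687, -0.0, -0.0]
contact_force: [-0.4, -0.4, -0.1]
opening: 1.002
finger_force: 0.0
```

```bash
python3 - <<'E'
from h import *
from plant import *
st=get_state();print(st['clock'],st['tool_pos'],st['contact_force'],st['opening'])
a=snapshot('side')
cv2.imwrite('pics/c4.png',cv2.resize(a['img'][200:345,250:370],None,fx=4,fy=4,interpolation=cv2.INTER_CUBIC))
E
```

```text
11.4 [ 0.47544948 -0.25422604  0.27066569] [-0.38826648 -0.44713931 -0.09030418] 1.0015511576493235
```

View pics/c4.png

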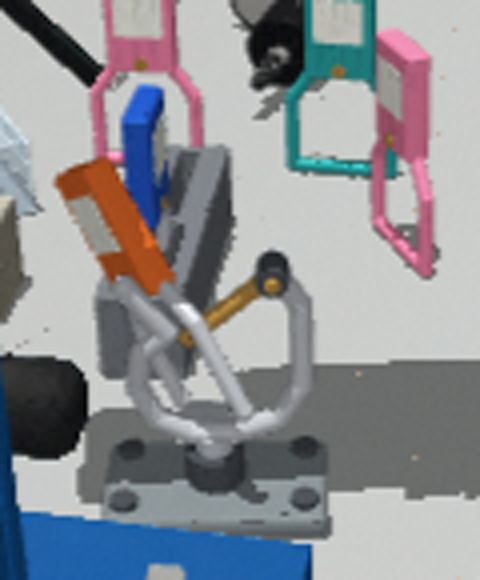

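```bash
python3 -c "
from plant import *
print(finish_job())"
```

```text
the job is handed in; nothing more can be done
None
```

The orange tag hangs captive in the snap hook, with its ring bar below the shut gate; the blue tag still stands in its rack bay, and I handed the job in at about 11.4 s (the system gave no pass/fail result).

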